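Turn the utensil carousel and hang the gourd brush

ROBOT

A 6-joint arm with a two-finger parallel gripper is mounted at the origin on the work surface. World frame = base frame: x ahead of the robot, y to its left, z up, the work surface at z = 0. Lengths are in m, angles in rad, forces in N, time in s.
With the tool pointing down it reaches from about 0.375 to 0.9 m from the base axis. Payload 3.1 kg.
Tool frame: the origin (TCP) lies between the finger pads; the fingertips stand 22 mm ahead of it and the grasp point (between the pads) lies 3 mm ahead of it; z points along the fingers, y is the line along which they close (so a half turn about z gives the same grasp; the last joint's range is limited). The gripper opens to 87 mm and grips with 3 to 60 N. Pads are 19 mm wide; open, the fingers measure 117 mm over their backs; the gripper's body (75 mm by 190 mm) begins 51 mm behind the grasp point.
Start: joints at [-1.504, 0.527, 1.433, -0, 1.181, -0.178], TCP at [0.152, -0.606, 0.245] pointing down, gripper open.
Joint ranges: [-3.08, 3.08], [-0.75, 2.2], [0.22, 2.44], [-1.43, 4.57], [0, 2.65], [-2.85, 2.85]. Speed limits (rad/s): [2.79, 2.79, 3.14, 3.14, 3.14, 3.14].

INTERFACE

Orientations are given as a unit quaternion [x, y, z, w].
In Python, from rig import get_obs, camera, get_calibration, hand_in, cut_out gives the robot as it stands.
- The arm moves only by the shell command python3 -m inch 'ROWS' [OPENING] [FORCE]. ROWS is JSON, one flat list of numbers, 6 for each row, row after row: the shift along the tool's x, y, z scaled (see below), then the turn, a rotation vector about the tool's x, y, z scaled (see below). A call has 1 to 20 rows; each row is the pose to reach, as a shift and turn from the pose commanded when the call began, along the tool's axes at that moment; what a row does not reach only later rows make up. The controller multiplies each number of a shift by 0.08 m and each number of a turn by 90 degrees. A row lasts 1/12 s, in which the tool goes at most 41.7 mm and 7.16 degrees, less where a joint would pass 70% of its speed; a pose out of reach is approached as far as the arm can. A call with a number of a shift or a turn outside -1 to 1 is refused whole. A call with a gripper value outside its range is refused whole. OPENING is the finger opening in mm, from 0 to 87, set as the call begins (- or left out, the last holds). The fingers move at their own pace and stop on an object; FORCE is the grip in N (left out, the last holds). Time passes only in rows, so rows that repeat a pose let the fingers close. It gives the time, the measured TCP pose, the force, the opening and the grip force at its end, in the units of the state.
- get_obs(): the state, without advancing time (a new reading comes with each control period).
- camera(name): name is "scene" or "top" or "wrist"; returns the picture (480x640x3 uint8, red, green, blue); there is no depth.
- get_calibration(name): a dict with "vertical_fov" (degrees; the focal length in pixels is half the picture's height over the tangent of half this angle, whatever the lens; pixels are square), "cx", "cy" (the principal point, pixels), "T" (4x4, takes a point from camera to world coordinates). Camera axes: x right, y down, z forward; pixel columns grow to the right and rows downward; lengths in m; the calibration is good to about 2 mm. A picture is of the moment at which its call begins: read the wrist's pose just before it. get_calibration takes no time and is no camera call; for the wrist camera it gives the pose at the moment of the call.
- hand_in(): hands the job in; it is judged then, once.
Trained networks look in the newest picture that a camera, given by its name, has taken for a name from the list of things; names that differ only in an ending like _2 or _b are one class to them, and where a whole thing is asked for, a point or a joint stands for the part that bears it (a point fixed in the world has none). Each returns a list of dicts, best first, with "conf" (0 to 1); they miss things now and then, are a little off and sometimes report something else, mostly with a low value. They report only what shows in the picture. A call takes as long as a camera call. They do not tell look-alikes from the thing itself.
- cut_out(camera, thing): "region" (480x640 bool, what is visible of it) and "bbox" ([left, top, right, bottom] in pixels, round what is visible of it).
The state is a dict: "time": time; "q": joint angles; "joint_velocities": joint speeds; "joint_torque": joint torques, N m; "position": TCP position; "tool_rot": TCP orientation; "ft_force": force on the tool from outside, world axes, zero at the start; "moment": the same for the moment, N m; "grip_width": finger opening in m; "grip_force": force on a finger pad.
Only numpy, scipy, OpenCV 4.12 (cv2) and the standard library are available. Lean on these libraries where they do the work, as an engineer would, in place of code of your own. Each camera call takes 0.05 s, during which the arm holds its last target. There are 200 camera calls.

TASK

First turn the utensil carousel until its one bare hook points to the front, lined up with the orange mark on the base. Then pick up the green gourd brush and hang it by its loop on that hook, leaving it hanging still with the hook still at the front. Do not shove or knock over the thermos, jar, mate, tin or bowl.

Things in the scene. Friction and masses are not known exactly. Their poses are not given: they have to be found in the camera images.
- carousel: Utensil carousel, fixed to the ledge. Origin: centre of the underside of its round dark base plate (radius 75, 14 thick), z up; a steel post (radius 9) rises on its axis. The orange front mark is a 22 wide strip lying along the base's own -x axis, from 25 to 135 mm from the post axis, roughly towards the robot.
- rotor (a joint): Angle of the carousel's rotor about the vertical post, rad, growing counterclockwise seen from above; at 0 (and 2 pi) the bare hook lies over the orange front mark. Turns either way, past the front too (stops at -9 and 15 rad); friction (0.07 N m) holds it where it is left. Any of its five steel hooks, one every 72 degrees, may be pushed sideways to turn it.
- rotor_hub (a point): On the post axis, 211 mm above the ledge. The hub (radius 16) spans heights 198 to 234, a black ball knob on it tops out at 253. Four hooks carry a ladle, strainer, spatula and wooden spoon, fixed to them and turning with them: handles 10 to 12 wide straight below the seats, widest part 72 wide at heights 40 to 116, nothing beyond 112 mm from the axis.
- hook_seat (a point): Top of the bar at the lowest point (seat) of the bare hook, where a loop rests: height 215 mm, 88 mm from the post axis. All hooks are round bar of radius 4: bar centre at height 221 at the hub, straight down to 211 at the seat, then up to 221 at the tip.
- hook_tip (a point): Centre of the bar at the upturned tip of the bare hook (tip top at height 225), 104 mm from the post axis.
- front_mark (a point): Point on the orange front mark, 88 mm from the post axis, 6 mm above the ledge; the bare hook's seat belongs above it.
- brush: Green gourd brush, rigid, about 120 g, 170 tall, standing on its flat head. Origin: centre of its underside, z up. Head of radius 29 up to 58, tapering to a stem of radius 9 at 120. On top an upright rectangular loop, heights 118 to 170: 46 wide along its own y, 10 thick along x, bars 6 thick; opening 34 wide, 124 to 164 high, through along x. Can be gripped across the 46 mm, leaving the opening free.
- brush_loop (a point): Middle of the underside of the brush loop's top bar, 164 mm above the brush's origin.
- thermos: Slim steel thermos with a red band and black cap, 72 diameter, 235 tall; origin at the centre of its underside. Leave it alone.
- jar: Closed white ceramic jar, 90 diameter, 132 tall; origin at the centre of its underside. Leave it alone.
- mate: Brown mate gourd standing upside down, 84 diameter, 86 tall; origin at the centre of its underside. Leave it alone.
- tin: Yellow tin, 84 diameter, 110 tall, beyond the carousel; origin at the centre of its underside. Leave it alone.
- bowl: Blue ceramic bowl, 110 diameter, 45 tall, beyond the carousel; origin at the centre of its underside. Leave it alone.
Things that resemble listed ones, but are neither listed nor needed, are in the scene too. There is more than one size of the carousel; the job needs the larger.

How it is judged:
By the outcome, as a careful person would: the job done as asked, in the order asked, and still so for the second after the job is handed in, with the robot touching nothing.
It also fails if it takes over 61 s, if anything falls off the work surface, if the arm or the gripper's body presses on something with over 40 N, if the wrist force passes 120 N, or if a joint passes its speed limit or range.

## Working session

There is one attempt and no reset: what is moved stays moved. The work goes in short steps, Python scripts to look and compute and a shell command to move; the robot and the scene stay as the last step left them, time stands still between calls to the robot, and variables do not carry over. Pictures are saved under pics/ and viewed, at most 10 in all, crops included, and the job is handed in when it is done.

```bash
mkdir -p pics; ls; python3 - <<'E'
from rig import *
import cv2,numpy as np
np.set_printoptions(precision=4,suppress=True)
o=get_obs();print(o['time'],o['position'],o['tool_rot'],o['grip_width'])
for n in ['scene','top']:
    im=camera(n);cv2.imwrite(f'pics/{n}1.png',im[:,:,::-1]);c=get_calibration(n);print(n,c['vertical_fov'],c['cx'],c['cy'],np.array(c['T']).tolist())
    for t in ['carousel','rotor','brush','thermos','jar','mate','tin','bowl','hook_tip']:
        print(t,[(round(d['conf'],2),d['bbox']) for d in cut_out(n,t)])
E
```

```text
pics
0.0 [ 0.152  -0.6055  0.2436] [ 0.9925  0.1226  0.     -0.0011] 0.08743565987875318
scene 57.65780080277377 316.04644969754185 246.32593171092648 [[-0.5655819817521801, 0.5465805392403333, -0.6175489746093203, 1.0473937695585531], [0.8246344636043964, 0.3659729357236907, -0.4313256446742674, 0.34612985528899376], [-0.009747992263317625, -0.7532021803218109, -0.6577168480473222, 0.680526190533069], [0.0, 0.0, 0.0, 1.0]]
carousel [(0.71, [240.9, 191.3, 363.6, 337.2]), (0.6, [282.9, 144.7, 338.6, 218.2])]
rotor [(0.94, [281.8, 141.8, 339.6, 221.0]), (0.9, [242.9, 191.2, 366.4, 309.0]), (0.27, [242.3, 191.0, 365.8, 336.6])]
brush [(0.67, [434.6, 343.9, 476.3, 437.0]), (0.44, [138.0, 313.8, 201.6, 363.8])]
thermos [(0.65, [457.4, 232.1, 534.0, 349.2]), (0.4, [244.1, 192.1, 365.9, 309.9])]
jar [(0.82, [206.5, 174.3, 243.1, 231.1]), (0.25, [429.0, 345.5, 477.2, 435.8])]
mate [(0.93, [164.2, 229.1, 205.2, 273.1]), (0.18, [136.8, 313.3, 200.2, 366.8])]
tin [(0.82, [259.9, 360.0, 314.6, 444.2])]
bowl [(0.88, [137.1, 312.5, 199.7, 365.8])]
hook_tip [(0.84, [281.2, 138.7, 340.2, 217.9]), (0
[... 318 characters left out ...]
 -0.981369378533039, 1.1003413918309457], [0.0, 0.0, 0.0, 1.0]]
carousel [(0.91, [278.3, 180.3, 381.9, 300.0]), (0.62, [380.8, 332.2, 462.2, 410.9])]
rotor [(0.65, [379.7, 331.2, 465.9, 412.4]), (0.57, [274.6, 174.9, 382.2, 286.1]), (0.37, [256.4, 128.2, 296.1, 178.2])]
brush []
thermos [(0.97, [142.6, 277.7, 207.2, 322.0])]
jar [(0.65, [455.5, 276.4, 508.8, 324.1])]
mate [(0.94, [442.7, 210.9, 481.0, 246.8]), (0.72, [161.2, 191.2, 199.7, 233.9]), (0.45, [365.1, 130.1, 414.2, 175.0])]
tin [(0.73, [254.3, 130.6, 296.3, 178.1]), (0.44, [277.5, 180.5, 385.4, 283.8])]
bowl [(0.81, [362.5, 132.2, 413.7, 175.0])]
hook_tip [(0.65, [385.0, 334.7, 459.4, 413.0]), (0.57, [277.5, 180.3, 382.8, 285.6])]
```

View pics/scene1.png

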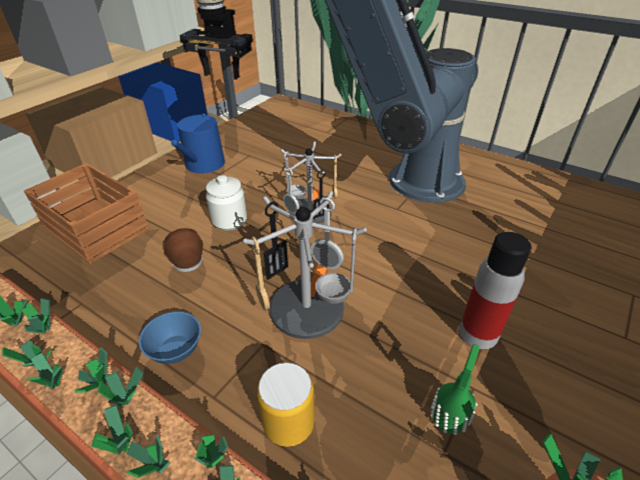

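View pics/top1.png

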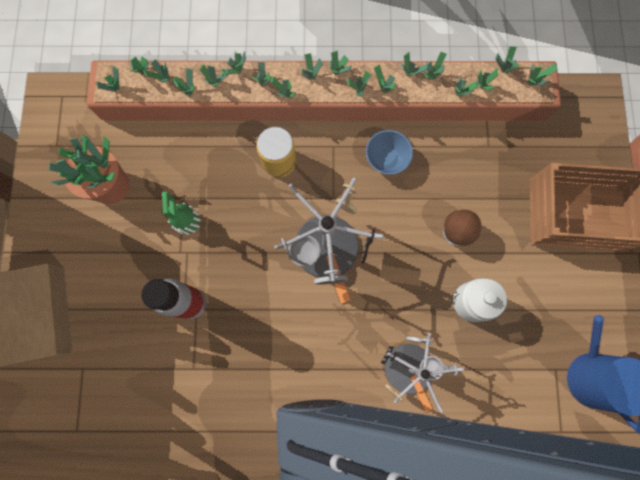

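The scene shows the large carousel's base at about (307,310), the brush at (457,405) in front of the red-banded thermos, and a small decoy carousel behind. In the top view the carousel knob is at (328,222), the orange mark at (340,290), and the brush at (182,218). I'll zoom in to identify the bare hook.

```bash
cat > h.py <<'E'
from rig import *
import cv2,numpy as np
np.set_printoptions(precision=4,suppress=True)
def cal(n):
    c=get_calibration(n);f=240/np.tan(np.radians(c['vertical_fov'])/2);return f,c['cx'],c['cy'],np.array(c['T'])
def ray(n,u,v,z,C=None):
    f,cx,cy,T=C or cal(n);d=T[:3,:3]@[(u-cx)/f,(v-cy)/f,1];o=T[:3,3];return o+d*(z-o[2])/d[2]
def proj(n,p,C=None):
    f,cx,cy,T=C or cal(n);q=T[:3,:3].T@(np.asarray(p)-T[:3,3]);return np.array([cx+f*q[0]/q[2],cy+f*q[1]/q[2]])
E
python3 - <<'E'
from h import *
a=cv2.imread('pics/top1.png');b=cv2.imread('pics/scene1.png')
A=cv2.resize(a[165:310,265:395],(390,435),interpolation=cv2.INTER_CUBIC)
B=cv2.resize(b[180:325,235:365],(390,435),interpolation=cv2.INTER_CUBIC)
cv2.imwrite('pics/crop1.png',np.hstack([A,B]))
print('knob',ray('top',328,222,.24),'mark end',ray('top',344,301,.006))
for u,v in [(292,186),(352,182),(380,236),(330,280),(280,246)]: print(u,v,ray('top',u,v,.221))
print('knob sc',ray('scene',303,214,.24))
print('brush loop top',ray('top',168,197,.17),'head',ray('top',182,222,.03),'scene',ray('scene',455,430,0),ray('scene',476,350,.165))
E
```

```text
knob [ 0.5818 -0.0094  0.24  ] mark end [ 0.4542 -0.0488  0.006 ]
292 186 [0.6572 0.0594 0.221 ]
352 182 [ 0.6655 -0.0557  0.221 ]
380 236 [ 0.5597 -0.1073  0.221 ]
330 280 [ 0.4764 -0.0134  0.221 ]
280 246 [0.54   0.0801 0.221 ]
knob sc [ 0.5779 -0.0077  0.24  ]
brush loop top [0.6498 0.3127 0.17  ] head [0.6322 0.3236 0.03  ] scene [0.6525 0.3361 0.    ] [0.621  0.3205 0.165 ]
```

View pics/crop1.png

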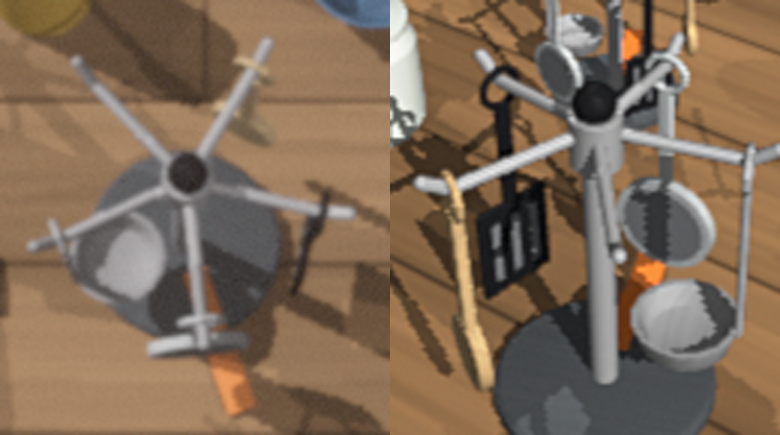

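The bare hook is the one pointing up-left in the top view, with its tip at (290,186), about 42° in world terms. The orange mark points to about 198°. Next I refine the axis and mark, and locate the other things.

```bash
cat > m.py <<'E'
from h import *
a=cv2.imread('pics/top1.png').astype(int);b=cv2.imread('pics/scene1.png').astype(int)
C={n:cal(n) for n in('top','scene')}
def tri(ut,us):
    A=[];B=[]
    for n,u in(('top',ut),('scene',us)):
        f,cx,cy,T=C[n];d=T[:3,:3]@[(u[0]-cx)/f,(u[1]-cy)/f,1];d/=np.linalg.norm(d);P=np.eye(3)-np.outer(d,d);A.append(P);B.append(P@T[:3,3])
    return np.linalg.lstsq(np.vstack(A),np.hstack(B),rcond=None)[0]
def blob(im,box,f):
    l,t,r,bb=box;m=np.zeros(im.shape[:2],bool);m[t:bb,l:r]=f(im[t:bb,l:r]);ys,xs=np.nonzero(m);return xs,ys
dark=lambda p:p.max(2)<50
k=[np.median(np.array(blob(a,(318,212,338,233),dark)),1),np.median(np.array(blob(b,(293,205,314,222),dark)),1)]
print('knob px',k,'tri',tri(*k))
org=lambda p:(p[:,:,2]>170)&(p[:,:,1]<150)&(p[:,:,0]<100)&(p[:,:,1]>60)
xs,ys=blob(a,(320,250,360,310),org)
P=np.array([ray('top',x,y,.006,C['top'])[:2] for x,y in zip(xs,ys)])
r=cv2.minAreaRect(P.astype(np.float32)*1000);print('mark rect',r,len(P))
far=P[P[:,0]<.49];c=far.mean(0);w,v=np.linalg.eigh(np.cov(far.T));print('far mean',c,'dir',np.degrees(np.arctan2(v[1,1],v[0,1])))
for A in[(.58,-.0085),tri(*k)[:2]]: print('mark angle from',A,np.degrees(np.arctan2(c[1]-A[1],c[0]-A[0])))
print('thermos top',ray('top',160,293,.235),'jar',ray('top',489,298,.14),'mate',ray('top',463,222,.08),'small car knob',ray('top',425,373,.19),'tin',ray('top',275,142,.11))
print('loop tri',tri((168,200),(476,350)))
A=cv2.resize(a[180:245,145:215].astype(np.uint8),(560,520),interpolation=cv2.INTER_CUBIC);cv2.imwrite('pics/crop2.png',A)
E
python3 m.py
```

```text
knob px [array([330. , 224.5]), array([303., 213.])] tri [ 0.576  -0.0114  0.2397]
mark rect ((470.6097717285156, -44.11758804321289), (38.24856948852539, 23.67304801940918), 19.877843856811523) 89
far mean [ 0.4696 -0.0416] dir -166.28820598956884
mark angle from (0.58, -0.0085) -163.3053876022588
mark angle from [ 0.576  -0.0114] -164.1622079243345
thermos top [0.4503 0.2938 0.235 ] jar [ 0.4509 -0.3327  0.14  ] mate [ 0.6218 -0.3072  0.08  ] small car knob [ 0.3087 -0.1887  0.19  ] tin [0.7942 0.1056 0.11  ]
loop tri [0.6383 0.3151 0.1819]
```

```bash
cat > go.py <<'E'
# usage: go.py x y z yawdeg : prints tool-axis shift (units) & turn (units) from the measured pose
import sys
from h import *
from scipy.spatial.transform import Rotation as R
o=get_obs();r=R.from_quat(o['tool_rot']).as_matrix();p=np.array(o['position'])
t=np.array([float(s) for s in sys.argv[1:4]]);yaw=np.degrees(np.arctan2(r[1,0],r[0,0]))
print('t',o['time'],'pos',p,'yaw',yaw,'units',r.T@(t-p)/.08, 'turn z',(-(float(sys.argv[4])-yaw)/90 if len(sys.argv)>4 else 0),'F',np.array(o['ft_force']),'w',o['grip_width'])
E
python3 -m inch '[0.97,-0.73,-1,0,0,0, 0.97,-0.73,-1,0,0,0, 0.97,-0.73,-1,0,0,0]' 0 10 | tail -3
for i in 1 ; do :; done
python3 -m inch '[0.985,-0.73,-0.3,0,0,0, 0.985,-0.73,-0.3,0,0,0, 0.985,-0.73,-0.3,0,0,0]' >/dev/null
python3 -m inch '[0.985,-0.73,0,0,0,0, 0.985,-0.73,0,0,0,0, 0.985,-0.73,0,0,0,0]' >/dev/null
python3 -m inch '[0.985,-0.73,0,0,0,0, 0.985,-0.73,0,0,0,0, 0.985,-0.73,0,0,0,0]' >/dev/null
python3 -m inch '[0.985,-0.73,0,0,0,0, 0.985,-0.73,0,0,0,0, 0.985,-0.73,0,0,0,0]' >/dev/null
python3 -m inch '[0.985,-0.73,0,0,0,0, 0.985,-0.73,0,0,0,0, 0.985,-0.73,0,0,0,0]'
python3 go.py .649 -.001 .35 14
```

```text
ft_force: [1.3, -0.4, 0.1]
grip_width: 0.0742
grip_force: 0.0
time: 2.5
position: [0.5263, -0.1482, 0.3482]
tool_rot: [0.992, 0.124, 0.001, -0.001]
ft_force: [-0.6, -0.2, -0.2]
grip_width: 0.0001
grip_force: 0.0
t 2.5 pos [ 0.5263 -0.1482  0.3482] yaw 14.270418090634767 units [ 1.9405 -1.4052 -0.0151] turn z 0.003004645451497407 F [-0.6264 -0.2312 -0.2325] w 0.00010336417751489612
```

```bash

python3 -m inch '[0.97,-0.7,0,0,0,0, 0.97,-0.7,0,0,0,0, 0.97,-0.7,0,0,0,0]' >/dev/null
python3 -m inch '[0.97,-0.7,0,0,0,0, 0.97,-0.7,0,0,0,0, 0.97,-0.7,0,0,0,0, 0.97,-0.7,0,0,0,0]' >/dev/null
python3 go.py .649 -.001 .228 14; python3 - <<'E'
from h import *
C=cal('wrist');im=camera('wrist')
for p in [(.579,-.008,.241),(.657,.061,.221)]: print(proj('wrist',p,C))
print(C)
cv2.imwrite('pics/w1.png',im[:,:,::-1])
E
```

```text
t 3.0833 pos [ 0.6486 -0.003   0.3474] yaw 14.323085153983023 units [ 0.0105 -0.022   1.4925] turn z 0.003589835044255807 F [-0.0788  1.4299 -0.7015] w 0.00033659904615396637
[298.8882 346.122 ]
[223.9477 200.7139]
(np.float64(422.25747411578686), 319.63835133759676, 237.3433662380288, array([[ 0.2477, -0.9305, -0.2699,  0.7232],
       [-0.9688, -0.2379, -0.0692,  0.0149],
       [ 0.0002,  0.2786, -0.9604,  0.4865],
       [ 0.    ,  0.    ,  0.    ,  1.    ]]))
```

View pics/w1.png

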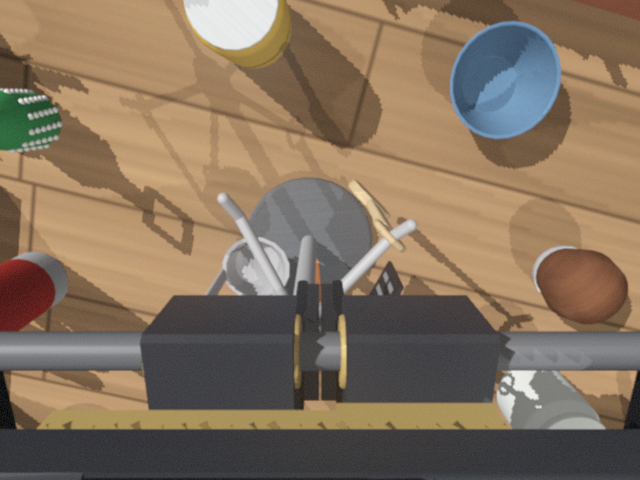

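The wrist view confirms the estimate: the bare hook tip is at (223,198) against a predicted (224,201). The closed fingers sit between the bare hook and the spoon hook, so I lower them and sweep counterclockwise.

```bash

python3 -m inch '[0,0,0.8,0,0,0, 0,0,0.8,0,0,0]' >/dev/null
python3 -m inch '[0,-0.02,0.77,0,0,0, 0,-0.02,0.77,0,0,0, 0,-0.02,0.77,0,0,0]' | tail -3
python3 -m inch '[0.013,-0.124,0,0,0,0, 0.009,-0.246,0,0,0,0, -0.012,-0.367,0,0,0,0, -0.05,-0.483,0,0,0,0, -0.103,-0.593,0,0,0,0, -0.172,-0.694,0,0,0,0, -0.253,-0.784,0,0,0,0, -0.347,-0.863,0,0,0,0, -0.45,-0.928,0,0,0,0, -0.562,-0.977,0,0,0,0]'
python3 go.py .579 -.008 .222 14.3
```

```text
ft_force: [-0.6, -0.4, 0.2]
grip_width: 0.0003
grip_force: 0.0
time: 4.38
position: [0.5832, 0.0614, 0.2225]
tool_rot: [0.992, 0.123, 0.0, -0.0]
ft_force: [1.3, -0.9, -0.0]
grip_width: 0.0001
grip_force: 0.6
t 4.3833 pos [0.5832 0.0614 0.2225] yaw 14.101566717246435 units [-0.2627  0.8287  0.0059] turn z -0.0022048142528173996 F [ 1.2528 -0.8706 -0.0255] w 0.00011725345384593625
```

```bash

python3 -m inch '[-0.117,-0.034,0,0,0,0, -0.238,-0.051,0,0,0,0, -0.36,-0.051,0,0,0,0, -0.481,-0.034,0,0,0,0, -0.598,0,0,0,0,0, -0.71,0.049,0,0,0,0, -0.813,0.114,0,0,0,0, -0.884,0.172,0,0,0,0, -0.949,0.237,0,0,0,0]' | tail -3
python3 -m inch '[-0.058,0.071,0,0,0,0, -0.1,0.134,0,0,0,0, -0.13,0.188,0,0,0,0, -0.149,0.229,0,0,0,0, -0.161,0.257,0,0,0,0, -0.172,0.286,0,0,0,0, -0.172,0.286,0,0,0,0]'
python3 go.py .579 -.008 .222 14.3
python3 - <<'E'
from h import *
C=cal('wrist');im=camera('wrist');cv2.imwrite('pics/w2.png',im[:,:,::-1])
t=camera('top')
cv2.imwrite('pics/t2.png',np.hstack([im[:,:,::-1][::1,::1],t[:,:,::-1]])[:,:][::2,::2] if 0 else cv2.resize(np.hstack([im[:,:,::-1],cv2.resize(t[150:330,220:460],(640,480))[:,:,::-1]]),(800,300)))
E
```

```text
ft_force: [2.0, 0.8, -0.3]
grip_width: 0.0003
grip_force: 0.6
time: 5.72
position: [0.5072, -0.0021, 0.2223]
tool_rot: [0.992, 0.123, -0.0, 0.0]
ft_force: [-0.9, -0.4, -0.8]
grip_width: 0.0005
grip_force: 0.0
t 5.7167 pos [ 0.5072 -0.0021  0.2223] yaw 14.081221055984226 units [0.8523 0.2898 0.0036] turn z -0.0024308771557308264 F [-0.8557 -0.3823 -0.8026] w 0.00045492225679888274
```

View pics/t2.png

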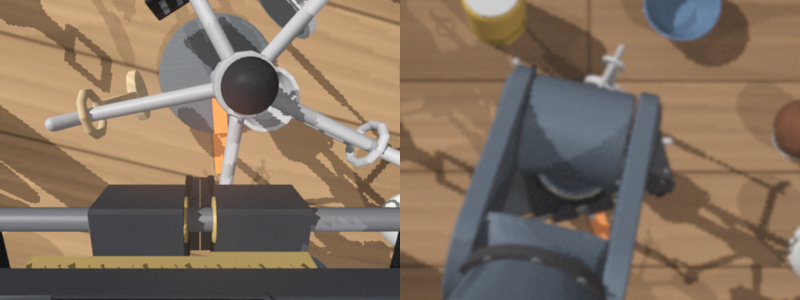

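The wrist view (left) shows the bare hook beside the fingers, running from the knob at about (398,138) to (360,291) in full-size pixels. The orange mark lies just to its left, and the spoon and strainer hooks are either side. Now I measure the axis, mark and hook angle.

```bash
cat > w.py <<'E'
from h import *
import sys
def an(fn,C,kn,box,kbox):
    b=cv2.imread(fn).astype(int)
    l,t,r,bb=kbox;m=b[t:bb,l:r].max(2)<60;(x,y),rad=cv2.minEnclosingCircle(np.argwhere(cv2.morphologyEx(m.astype(np.uint8),cv2.MORPH_OPEN,np.ones((7,7))))[:,::-1].astype(np.float32))
    k=(x+l,y+t);K=ray('wrist',*k,.239,C);print('knob',k,rad,K)
    l,t,r,bb=box;p=b[t:bb,l:r];m=(p[:,:,2]>120)&(p[:,:,1]<.62*p[:,:,2])&(p[:,:,0]<.3*p[:,:,2])
    ys,xs=np.nonzero(m);P=np.array([ray('wrist',x+l,y+t,.006,C)[:2] for x,y in zip(xs,ys)])
    c,(w,h),a=cv2.minAreaRect((P*1000).astype(np.float32));print('mark rect mm',c,w,h,a,len(P))
    cv2.imwrite('pics/mask.png',m.astype(np.uint8)*255)
    return K,P
E
python3 - <<'E'
from w import *
C=cal('wrist')
K,P=an('pics/w2.png',C,0,(320,140,375,295),(340,80,450,190))
for u,v,z in[(360,291,.214),(379,192,.219),(372,235,.2165)]:
    p=ray('wrist',u,v,z,C)[:2];print(p,np.degrees(np.arctan2(*(p-K[:2])[::-1])),np.linalg.norm(p-K[:2]))
# left edge of mark
q=[ray('wrist',u,v,.006,C)[:2] for u,v in[(338,160),(345,290)]];print('P',P.min(0),P.max(0))
# mark's left/right edges per row
b=cv2.imread('pics/w2.png').astype(int)
for v in range(165,290,12):
    p=b[v];m=np.nonzero((p[:,2]>120)&(p[:,1]<.62*p[:,2])&(p[:,0]<.3*p[:,2]))[0];m=m[(m>325)&(m<375)]
    if len(m): 
        e=[ray('wrist',u,v,.006,C)[:2] for u in(m[0]-.5,m[-1]+.5)];print(v,m[0],m[-1],e)
E
```

```text
knob (419.0, 135.0) 39.319305419921875 [ 0.5833 -0.0127  0.239 ]Traceback (most recent call last):
  File "<stdin>", line 3, in <module>
  File "w.py", line 9, in an
    c,(w,h),a=cv2.minAreaRect((P*1000).astype(np.float32));print('mark rect mm',c,w,h,a,len(P))
              ~~~~~~~~~~~~~~~^^^^^^^^^^^^^^^^^^^^^^^^^^^^^
cv2.error: OpenCV(4.12.0) /io/opencv/modules/imgproc/src/convhull.cpp:143: error: (-215:Assertion failed) total >= 0 && (depth == CV_32F || depth == CV_32S) in function 'convexHull'
```

```bash
python3 - <<'E'
from h import *
C=cal('wrist');b=cv2.imread('pics/w2.png')
g=cv2.cvtColor(b,cv2.COLOR_BGR2GRAY);print('hough',cv2.HoughCircles(g[60:220,320:480],cv2.HOUGH_GRADIENT,1,60,param1=100,param2=15,minRadius=35,maxRadius=60))
K=ray('wrist',398,137.5,.239,C);print('K',K)
hsv=cv2.cvtColor(b,cv2.COLOR_BGR2HSV);print(hsv[260,335:375:3].tolist())
m=((hsv[:,:,0]<14)&(hsv[:,:,1]>165)&(hsv[:,:,2]>110))
E=[[],[]]
for v in range(165,290,8):
    x=np.nonzero(m[v,325:380])[0]+325
    if len(x)>3:
        e=[ray('wrist',u,v,.006,C)[:2] for u in(x[0]-.5,x[-1]+.5)];E[0].append(e[0]);E[1].append(e[1]);print(v,x[0],x[-1],e[0],np.linalg.norm(e[1]-e[0]))
for e in E:
    vx,vy,x,y=cv2.fitLine((np.array(e)*1000).astype(np.float32),cv2.DIST_HUBER,0,.01,.01).ravel();print('edge dir',np.degrees(np.arctan2(vy,vx)),'knob off mm',vx*(K[1]*1000-y)-vy*(K[0]*1000-x))
for u,v,z in[(360,291,.214),(379,192,.219),(372,235,.2165)]:
    p=ray('wrist',u,v,z,C)[:2];print(p,np.degrees(np.arctan2(*(p-K[:2])[::-1])),np.linalg.norm(p-K[:2]))
E
```

```text
hough [[[71.5 73.5 53.9]]]
K [ 0.5812 -0.0071  0.239 ]
[[15, 98, 197], [15, 99, 195], [15, 101, 180], [14, 154, 248], [15, 150, 255], [14, 150, 255], [15, 148, 255], [7, 54, 222], [173, 5, 210], [8, 5, 218], [0, 5, 214], [0, 5, 215], [0, 6, 208], [5, 23, 145]]Traceback (most recent call last):
  File "<stdin>", line 13, in <module>
cv2.error: OpenCV(4.12.0) /io/opencv/modules/imgproc/src/linefit.cpp:618: error: (-215:Assertion failed) npoints2 >= 0 || npoints3 >= 0 in function 'fitLine'
```

```bash
python3 - <<'E'
from h import *
C=cal('wrist');b=cv2.imread('pics/w2.png')
K=ray('wrist',398,137.5,.239,C)[:2];print('K',K)
hsv=cv2.cvtColor(b,cv2.COLOR_BGR2HSV)
m=((hsv[:,:,0]<18)&(hsv[:,:,1]>130)&(hsv[:,:,2]>110))
for v in range(165,300,12):
    x=np.nonzero(m[v,325:380])[0]+325
    if len(x)>3:
        p=ray('wrist',x[0]-.5,v,.006,C)[:2];d=p-K;r=np.hypot(*d);a=np.degrees(np.arctan2(d[1],d[0]))
        print(v,x[0],x[-1],p,r,a%360,'ctr angle',(a+np.degrees(np.arcsin(.011/r)))%360)
for u,v,z in[(360,291,.214),(379,192,.219),(372,235,.2165)]:
    p=ray('wrist',u,v,z,C)[:2];print(p,np.degrees(np.arctan2(*(p-K)[::-1]))%360,np.linalg.norm(p-K))
E
```

```text
K [ 0.5812 -0.0071]
165 340 347 [ 0.5466 -0.0103] 0.03478938727321748 185.22891807963296 ctr angle 203.66148819297783
177 341 359 [ 0.5371 -0.0137] 0.04460674877550699 188.4527344498352 ctr angle 202.72911079986153
189 341 363 [ 0.5273 -0.0163] 0.054732990276653445 189.6501023093289 ctr angle 201.2441223094665
201 342 363 [ 0.5175 -0.0198] 0.06499132964048907 191.23688030491292 ctr angle 200.98129016620814
213 341 362 [ 0.5071 -0.0217] 0.07552461869693328 191.0991151765643 ctr angle 199.47391299278195
225 341 360 [ 0.4968 -0.0244] 0.08618851229873252 191.5704979350986 ctr angle 198.9029976483027
237 342 358 [ 0.4865 -0.028 ] 0.09700468616622616 192.46070029198398 ctr angle 198.97185136826306
249 342 356 [ 0.4758 -0.0309] 0.10803846803931715 192.7142793602571 ctr angle 198.55800899529126
261 343 354 [ 0.4652 -0.0347] 0.11924495025340691 193.3520773686505 ctr angle 198.64497131061762
273 345 353 [ 0.4546 -0.0393] 0.13065420658873064 194.28251818353107 ctr angle 199.1120643663796
[ 0.5236 -0.0145] 187.32583192537513 0.058140549421776565
[ 0.5622 -0.0099] 188.43979564286707 0.0192022992368045
[ 0.5464 -0.0123] 188.5244626486557 0.03521103639818519
```

```bash

python3 -m inch '[0,0,-0.6,0,0,0, -0.07,0.356,-0.6,0,0,-0.038, -0.07,0.356,-0.6,0,0,-0.038, -0.07,0.356,-0.6,0,0,-0.038, -0.07,0.356,-0.6,0,0,-0.038, -0.07,0.356,-0.6,0,0,-0.038]' 50 5 | grep width
python3 go.py .5085 -.0311 .222 17.5
python3 -m inch '[0,0,0.6,0,0,0, 0,0,0.6,0,0,0, 0,0,0.6,0,0,0]' | grep width
python3 -m inch '[0,0,0,0,0,0, 0,0,0,0,0,0, 0,0,0,0,0,0, 0,0,0,0,0,0, 0,0,0,0,0,0, 0,0,0,0,0,0, 0,0,0,0,0,0, 0,0,0,0,0,0]' 0 4 | grep -E 'width|force'
python3 go.py .5085 -.0311 .222 17.5
python3 - <<'E'
from h import *
im=camera('wrist');cv2.imwrite('pics/w3.png',im[:,:,::-1])
E
```

```text
grip_width: 0.0324
t 6.3167 pos [ 0.5079 -0.0299  0.2696] yaw 17.511036308010873 units [0.0035 0.0172 0.5945] turn z 0.00012262564456525145 F [ 0.8196  0.0241 -0.6412] w 0.032449634355292196
grip_width: 0.0483
ft_force: [-0.7, 1.3, 2.6]
grip_width: 0.0072
grip_force: 4.0
t 7.2333 pos [ 0.5087 -0.0306  0.2227] yaw 17.512791904673428 units [-0.0044  0.0052  0.0083] turn z 0.00014213227414919692 F [-0.6517  1.3044  2.5749] w 0.007196971015283394
```

View pics/w3.png

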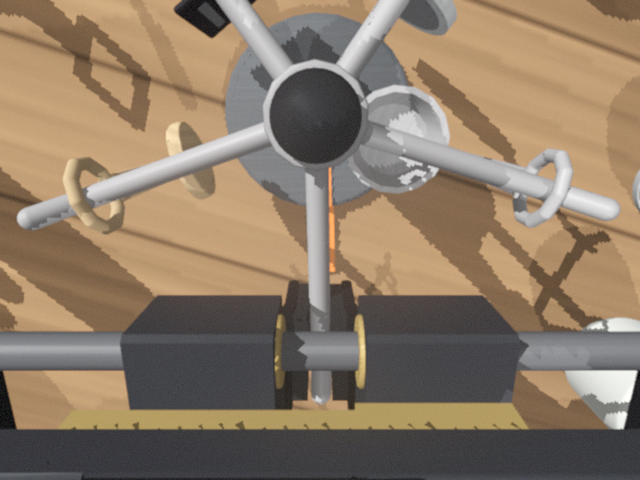

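The hook is gripped at 7 mm, with the knob at (316,115). The mark shows only as a sliver right of the hook, (331,170) to (335,270), so they are aligned to within a few degrees. I'll quantify it.

```bash
python3 - <<'E'
from h import *
C=cal('wrist');b=cv2.imread('pics/w3.png');print(C[3])
K=ray('wrist',316,114.5,.239,C)[:2];print('K',K)
hsv=cv2.cvtColor(b,cv2.COLOR_BGR2HSV)
m=((hsv[:,:,0]<18)&(hsv[:,:,1]>130)&(hsv[:,:,2]>110))
for v in range(180,275,15):
    x=np.nonzero(m[v,300:345])[0]+300
    if len(x)>1:
        p=ray('wrist',x[-1]+.5,v,.006,C)[:2]
        for k in (K,np.array([.580,-.0085])):
            d=p-k;r=np.hypot(*d);a=np.degrees(np.arctan2(d[1],d[0]));print(v,x[0],x[-1],p,r,'ctr',(a-np.degrees(np.arcsin(.011/r)))%360)
for u,v,z in[(318,180,.219),(320,280,.2155)]:
    p=ray('wrist',u,v,z,C)[:2];print('hook',p,np.degrees(np.arctan2(*(p-K)[::-1]))%360)
E
```

```text
[[ 0.3012 -0.9157 -0.2661  0.5822]
 [-0.9536 -0.2891 -0.0847 -0.0085]
 [ 0.0006  0.2792 -0.9602  0.3617]
 [ 0.      0.      0.      1.    ]]
K [ 0.5819 -0.0076]
180 329 330 [ 0.5344 -0.0335] 0.054050675969282924 ctr 196.80164557298338
180 329 330 [ 0.5344 -0.0335] 0.05196310383191557 ctr 196.48215077706948
195 329 331 [ 0.5225 -0.0382] 0.06682264520223732 ctr 197.765781952554
195 329 331 [ 0.5225 -0.0382] 0.06473219673734622 ctr 197.54271932363415
210 330 333 [ 0.5106 -0.0439] 0.0800143035864105 ctr 199.04832405505013
210 330 333 [ 0.5106 -0.0439] 0.07792336523105771 ctr 198.89842731043112
225 329 334 [ 0.4982 -0.0489] 0.09334245309563946 ctr 199.4432982649132
225 329 334 [ 0.4982 -0.0489] 0.09125054544433049 ctr 199.32472149746079
240 329 334 [ 0.4852 -0.0531] 0.10683782325370604 ctr 199.27053004401114
240 329 334 [ 0.4852 -0.0531] 0.10474516760449888 ctr 199.1639538929779
255 330 334 [ 0.472  -0.0574] 0.12064307547035581 ctr 199.13448534208425
255 330 334 [ 0.472  -0.0574] 0.11855031938817286 ctr 199.03803186693946
270 330 335 [ 0.4588 -0.0627] 0.13485977451315573 ctr 199.407142187895
270 330 335 [ 0.4588 -0.0627] 0.1327670832681178 ctr 199.32538492577456
hook [ 0.5617 -0.0145] 198.80323325122384
hook [ 0.526  -0.0265] 198.66085450214712
```

Hook at 198.7° and mark at about 199°: aligned. I release it, lift, and go to the brush.

```bash

python3 -m inch '[0,0,0,0,0,0, 0,0,0,0,0,0, 0,0,0,0,0,0]' 30 >/dev/null
python3 -m inch '[0,0,-0.5,0,0,0, 0,0,-1,0,0,0, 0,0,-1,0,0,0]' >/dev/null
python3 -m inch '[0.563,-0.842,-0.35,0,0,0, 0.563,-0.842,-0.35,0,0,0, 0.563,-0.842,-0.35,0,0,0]' 80 >/dev/null
python3 -m inch '[0.563,-0.842,0,0,0,0, 0.563,-0.842,0,0,0,0, 0.563,-0.842,0,0,0,0]' >/dev/null
python3 -m inch '[0.563,-0.842,0,0,0,0, 0.563,-0.842,0,0,0,0, 0.563,-0.842,0,0,0,0]' >/dev/null
python3 -m inch '[0.563,-0.842,0,0,0,0, 0.563,-0.842,0,0,0,0, 0.563,-0.842,0,0,0,0, 0.563,-0.842,0,0,0,0]' >/dev/null
python3 go.py .6 .28 .33
python3 - <<'E'
from h import *
C=cal('wrist');print(proj('wrist',(.645,.314,.17),C),proj('wrist',(.64,.33,0),C))
im=camera('wrist');cv2.imwrite('pics/w4.png',im[:,:,::-1]);t=camera('top');cv2.imwrite('pics/t4.png',t[:,:,::-1])
print([(d['conf'],d['bbox']) for d in cut_out('wrist','brush')])
E
```

```text
t 8.8667 pos [0.5996 0.2814 0.3293] yaw 17.678382336319697 units [-0.0001  0.0183 -0.0091] turn z 0 F [-0.2964  0.4207 -0.0667] w 0.07981251866027159
[292.7764 149.5618] [286.6577 136.7701]
[(0.72, [263.7, 108.1, 326.3, 184.2])]
```

View pics/w4.png

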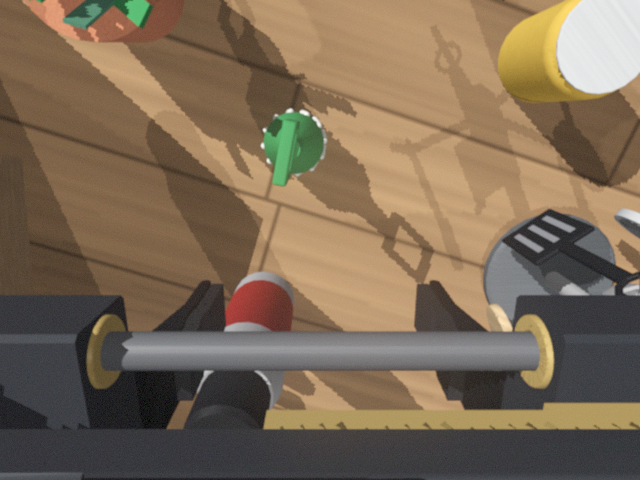

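The brush head is at (295,143) and the loop's top bar runs from about (290,121) to (281,186), nearly along the tool's x. The gripper therefore needs about a quarter turn.

```bash
python3 - <<'E'
from h import *
C=cal('wrist');b=cv2.imread('pics/w4.png')
a=ray('wrist',290.5,121,.169,C);c=ray('wrist',281,185,.169,C);print(a,c,np.linalg.norm(a-c),(a+c)/2,'y-axis dir',np.degrees(np.arctan2(*(a-c)[:2][::-1])))
print('head',ray('wrist',295,143,.035,C))
# top-bar pixels: brightest green
hsv=cv2.cvtColor(b,cv2.COLOR_BGR2HSV);m=(hsv[:,:,0]>45)&(hsv[:,:,0]<75)&(hsv[:,:,1]>120)&(hsv[:,:,2]>150);m[:100]=0;m[200:]=0
ys,xs=np.nonzero(m);print(len(xs),xs.min(),xs.max(),ys.min(),ys.max(),cv2.minAreaRect(np.c_[xs,ys].astype(np.float32)))
E
```

```text
[0.6627 0.3184 0.169 ] [0.6183 0.3125 0.169 ] 0.044728324887320835 [0.6405 0.3154 0.169 ] y-axis dir 7.638467174679319
head [0.639  0.3158 0.035 ]
161 265 295 114 155 ((282.9634094238281, 131.6707305908203), (24.831626892089844, 42.63543701171875), 38.65980529785156)
```

```bash

python3 -m inch '[0.611,-0.254,0.7,0,0,-0.888, 0.611,-0.254,0.7,0,0,-0.888, 0.611,-0.254,0.7,0,0,-0.888, 0.611,-0.254,0.7,0,0,-0.888, 0.611,-0.254,0.7,0,0,-0.888, 0.611,-0.254,0.7,0,0,-0.888, 0.611,-0.254,0.7,0,0,-0.888, 0.611,-0.254,0.7,0,0,-0.888, 0.611,-0.254,0.7,0,0,-0.888, 0.611,-0.254,0.7,0,0,-0.888, 0.611,-0.254,0.7,0,0,-0.888, 0.611,-0.254,0.7,0,0,-0.888, 0.611,-0.254,0.7,0,0,-0.888]' 80 >/dev/null
python3 go.py .640 .3156 .151 97.6
python3 - <<'E'
from h import *
C=cal('wrist');im=camera('wrist');cv2.imwrite('pics/w5.png',im[:,:,::-1]);print(get_obs()['q'])
for p in [(.640,.3156,.17),(.6627,.3184,.169),(.6183,.3125,.169)]: print(proj('wrist',p,C))
E
```

```text
t 10.1 pos [0.6402 0.313  0.2748] yaw 97.20814974084861 units [0.0326 0.001  1.5469] turn z -0.004353891768348698 F [ 0.2318 -1.0523  0.2006] w 0.07973476409809997
[ 0.2988  0.6258  1.1531 -0.0002  1.3626  0.1735]
[319.1918 240.407 ]
[357.0102 240.059 ]
[282.9689 240.478 ]
```

View pics/w5.png

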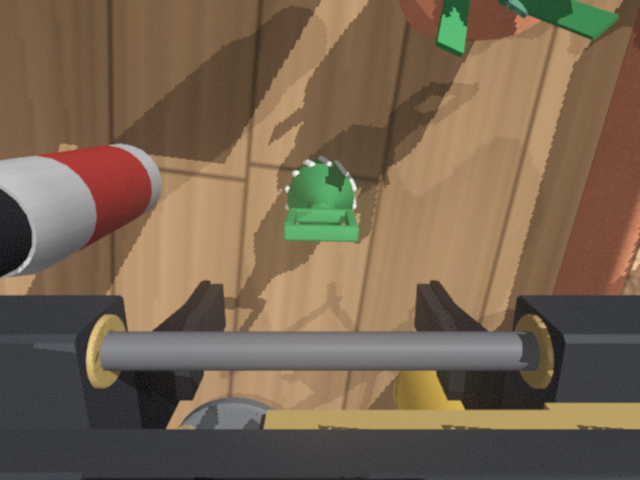

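The top bar spans columns 285–358 and its top face is centred near row 234, against a predicted 240. The loop is therefore about 4 mm further along tool x, and the yaw is right. I lower and grip.

```bash

python3 -m inch '[0.08,0.02,0.4,0,0,-0.004, 0.08,0.02,0.75,0,0,-0.004, 0.08,0.02,0.75,0,0,-0.004]' 80 >/dev/null
python3 -m inch '[0,0,0.4,0,0,0, 0,0,0.79,0,0,0, 0,0,0.79,0,0,0, 0,0,0.79,0,0,0]' | grep force
python3 go.py .640 .3195 .151 97.6
python3 -m inch '[0,0,0,0,0,0, 0,0,0,0,0,0, 0,0,0,0,0,0, 0,0,0,0,0,0, 0,0,0,0,0,0, 0,0,0,0,0,0, 0,0,0,0,0,0]' 0 25 | grep -E 'width|force'
python3 -m inch '[0,0,-0.5,0,0,0, 0,0,-1,0,0,0, 0,0,-1,0,0,0]' | grep -E 'width|force'
python3 -m inch '[0,0,-0.5,0,0,0, 0,0,-1,0,0,0, 0,0,-1,0,0,0]' | grep -E 'width|force'
python3 -m inch '[0,0,-0.5,0,0,0, 0,0,-1,0,0,0, 0,0,-1,0,0,0]' | grep -E 'width|force'
python3 go.py .430 -.060 .40 18.7
python3 - <<'E'
from h import *
C=cal('wrist');im=camera('wrist')[:,:,::-1];s=camera('scene')[:,:,::-1];print(get_obs()['q'])
cv2.imwrite('pics/w6.png',im);cv2.imwrite('pics/c6.png',cv2.resize(np.hstack([im,s]),(800,300)))
E
```

```text
ft_force: [-0.1, 0.3, 0.7]
grip_force: 0.0
t 10.7333 pos [0.6401 0.3205 0.1504] yaw 97.70415625853606 units [-0.0122 -0.0026 -0.0069] turn z 0.0011572917615118349 F [-0.0661  0.298   0.7497] w 0.08016718049279258
ft_force: [-0.7, -0.4, 2.8]
grip_width: 0.0457
grip_force: 24.9
ft_force: [1.8, 1.9, 0.8]
grip_width: 0.0456
grip_force: 24.9
ft_force: [1.3, 0.5, 0.3]
grip_width: 0.0456
grip_force: 24.9
ft_force: [1.0, 1.4, 1.0]
grip_width: 0.0462
grip_force: 24.9
t 12.0667 pos [0.6441 0.3223 0.4013] yaw 97.79222449063843 units [-4.3725 -3.2986 -0.0568] turn z 0.878802494340427 F [0.9533 1.3893 1.027 ] w 0.0461732749323417
[ 0.3092  0.5571  0.9678 -0.      1.6109  0.1733]
```

View pics/c6.png

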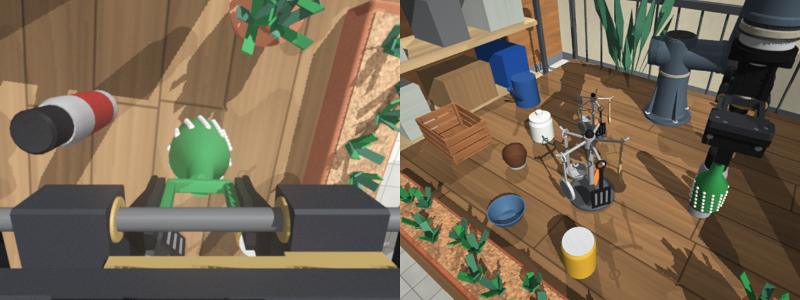

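The brush is gripped squarely (46 mm) and hangs upright. I carry it high to the front of the hook, turning it on the way.

```bash

python3 -m inch '[-0.4,-0.44,-0.25,0,0,0.878, -0.827,-0.87,-0.25,0,0,0.878, -0.827,-0.87,-0.25,0,0,0.878, -0.827,-0.87,-0.25,0,0,0.878, -0.827,-0.87,-0.25,0,0,0.878, -0.827,-0.87,-0.25,0,0,0.878, -0.827,-0.87,-0.25,0,0,0.878, -0.827,-0.87,-0.25,0,0,0.878, -0.827,-0.87,-0.25,0,0,0.878, -0.827,-0.87,-0.25,0,0,0.878, -0.827,-0.87,-0.25,0,0,0.878, -0.827,-0.87,-0.25,0,0,0.878, -0.827,-0.87,-0.25,0,0,0.878]' >/dev/null
python3 go.py .439 -.056 .42 18.7
python3 -m inch '[-0.49,0.5,0,0,0,0, -0.977,1,0,0,0,0, -0.977,1,0,0,0,0, -0.977,1,0,0,0,0]' >/dev/null
python3 -m inch '[-0.49,0.5,0,0,0,0, -0.977,1,0,0,0,0, -0.977,1,0,0,0,0, -0.977,1,0,0,0,0]' >/dev/null
python3 -m inch '[-0.49,0.5,0,0,0,0, -0.977,1,0,0,0,0, -0.977,1,0,0,0,0, -0.977,1,0,0,0,0, -0.977,1,0,0,0,0]' |grep width
python3 go.py .439 -.056 .30 18.7
```

```text
t 13.25 pos [0.5802 0.246  0.409 ] yaw 18.93154354152732 units [-2.8945  2.9981 -0.1269] turn z 0.002572706016970214 F [-0.159   0.3266 -0.835 ] w 0.045888815288306885
grip_width: 0.046
t 14.3333 pos [ 0.4362 -0.0569  0.411 ] yaw 18.69109974803733 units [0.0366 0.0016 1.3875] turn z -9.889168847409104e-05 F [ 0.9182  0.8206 -1.5004] w 0.0459638578087556
```

```bash

python3 -m inch '[0.036,0,0.5,0,0,0, 0.036,0,1,0,0,0, 0.036,0,1,0,0,0]' >/dev/null
python3 -m inch '[0,0,0.5,0,0,0, 0,0,1,0,0,0, 0,0,1,0,0,0]' >/dev/null
python3 -m inch '[0,0,0.36,0,0,0, 0.31,0,0.36,0,0,0, 0.31,0,0.36,0,0,0, 0.31,0,0.36,0,0,0]' |grep -E 'force|width'
python3 go.py .4976 -.0362 .222 18.7
python3 - <<'E'
from h import *
C=cal('wrist');im=np.ascontiguousarray(camera('wrist')[:,:,::-1]);s=np.ascontiguousarray(camera('scene')[:,:,::-1]);t=np.ascontiguousarray(cv2.imread('pics/t4.png'))
o=get_obs()['position']
n=np.array([-.9472,-.3206,0]);A=np.array([.581,-.008,0]);ez=np.array([0,0,1])
tip=A+.104*n+.221*ez;hub=A+.016*n+.221*ez
for n_,i in(('wrist',im),('scene',s),('top',t)):
    for p,c in((tip,(0,0,255)),(hub,(255,0,0)),(A+.088*n+.006*ez,(255,0,255))):
        q=proj(n_,p,C if n_=='wrist' else None);print(n_,q);cv2.circle(i,tuple(int(round(x)) for x in q),1,c,-1)
S=cv2.resize(s[170:330,220:380],(400,400),interpolation=cv2.INTER_CUBIC);Tp=cv2.resize(t[190:310,270:390],(400,400),interpolation=cv2.INTER_CUBIC)
W=cv2.resize(im,(266,200));out=np.zeros((600,800,3),np.uint8);out[:400,:400]=S;out[:400,400:]=Tp;out[400:,:266]=W
out[400:,300:700]=cv2.resize(im[100:300,120:520],(400,200));cv2.imwrite('pics/c7.png',out)
E
```

```text
ft_force: [-0.1, 0.2, -1.8]
grip_width: 0.0459
grip_force: 25.0
t 15.1667 pos [ 0.4652 -0.0475  0.2246] yaw 18.909227317372782 units [ 0.4287 -0.0027  0.0346] turn z 0.002324747970808695 F [-0.0722  0.156  -1.7736] w 0.04586377457561473
wrist [315.7672 281.7334]
wrist [316.1692  13.3643]
wrist [317.252  167.7922]
scene [318.4207 190.6619]
scene [304.8228 218.2603]
scene [317.0627 277.4383]
top [345.1428 276.7646]
top [329.853  232.6381]
top [338.381 281.981]
```

View pics/c7.png

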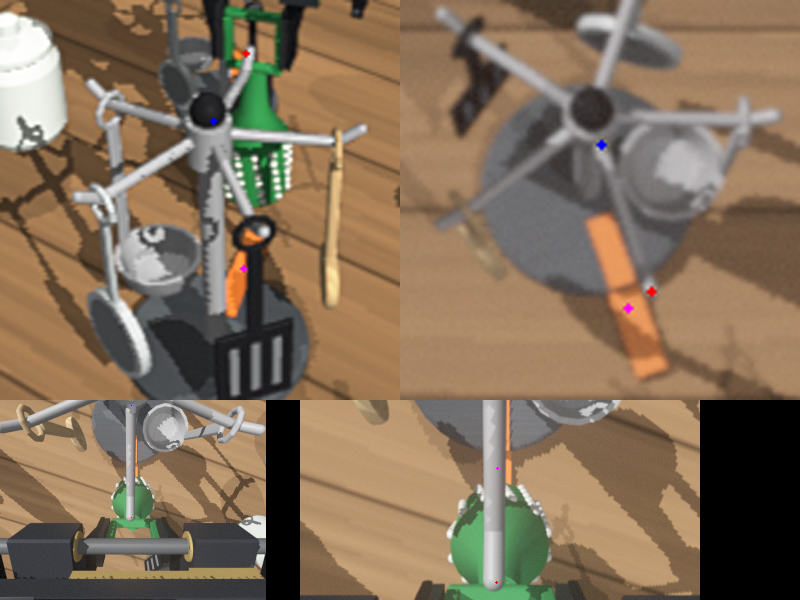

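The composite shows three things:
- **Top:** the hook lies over the orange mark, with the predicted tip (red) on the real tip.
- **Wrist:** the tip is centred on the loop to within about 2 mm, at (314,284) against column 320.
- **Scene:** the tip lines up with the loop's opening.

Next I move inward and lower.

```bash

python3 -m inch '[0.12,-0.01,0,0,0,0, 0.24,-0.02,0,0,0,0, 0.34,-0.02,0,0,0,0, 0.43,-0.02,0,0,0,0, 0.43,-0.02,0,0,0,0, 0.43,-0.02,0,0,0,0]' |grep -E 'force|width'
python3 go.py .4976 -.0362 .2014 18.7
python3 -m inch '[0,0,0.1,0,0,0, 0,0,0.18,0,0,0, 0,0,0.24,0,0,0, 0,0,0.26,0,0,0, 0,0,0.26,0,0,0, 0,0,0.26,0,0,0]' |grep -E 'force|width'
python3 go.py .4976 -.0362 .2014 18.7
```

```text
ft_force: [-0.1, 0.6, -2.0]
grip_width: 0.0457
grip_force: 25.0
t 15.7667 pos [ 0.4947 -0.0349  0.2223] yaw 18.803616860386292 units [0.0293 0.0276 0.2614] turn z 0.0011512984487365844 F [-0.0993  0.6157 -1.9717] w 0.04565039962272664
ft_force: [6.4, 3.5, 8.3]
grip_width: 0.0455
grip_force: 25.0
t 16.2667 pos [ 0.4997 -0.0358  0.2041] yaw 18.669687036712773 units [-0.0268 -0.0041  0.0333] turn z -0.0003368107031914036 F [6.3768 3.4573 8.2615] w 0.04552817039615045
```

```bash

python3 -m inch '[0.03,0,-0.02,0,0,0, 0.03,0,-0.02,0,0,0, 0.03,0,-0.02,0,0,0, 0.03,0,-0.02,0,0,0]' |grep -E 'ft_force|width'
python3 -m inch '[0,0,0,0,0,0, 0,0,0,0,0,0, 0,0,0,0,0,0]' - 5 |grep -E 'force|width'
python3 -m inch '[0,0,0,0,0,0, 0,0,0,0,0,0, 0,0,0,0,0,0, 0,0,0,0,0,0, 0,0,0,0,0,0, 0,0,0,0,0,0]' 72 |grep -E 'force|width'
python3 go.py .4976 -.0362 .2014 18.7
```

```text
ft_force: [5.7, 1.3, 5.8]
grip_width: 0.0455
ft_force: [2.6, -0.1, 4.5]
grip_width: 0.0458
grip_force: 5.0
ft_force: [1.0, -0.0, 0.1]
grip_width: 0.0708
grip_force: 0.0
t 17.35 pos [ 0.4962 -0.0341  0.2029] yaw 18.766017967004792 units [0.0087 0.0305 0.0193] turn z 0.0007335329667199236 F [ 0.963  -0.0174  0.1207] w 0.07075725275310861
```

```bash

python3 -m inch '[0,0,-0.2,0,0,0, 0,0,-0.5,0,0,0, 0,0,-1,0,0,0, 0,0,-1,0,0,0]' |grep -E 'ft_force|width'
python3 -m inch '[0,0,-0.5,0,0,0, 0,0,-1,0,0,0, 0,0,-1,0,0,0]' >/dev/null
python3 -m inch '[0,0.5,-0.5,0,0,0, 0,1,-0.5,0,0,0, 0,1,-0.5,0,0,0]' >/dev/null
python3 -m inch '[0,0.5,0,0,0,0, 0,1,0,0,0,0, 0,1,0,0,0,0]' >/dev/null
python3 -m inch '[0,0.5,0,0,0,0, 0,1,0,0,0,0, 0,1,0,0,0,0]' >/dev/null
python3 -m inch '[0,0.5,0,0,0,0, 0,1,0,0,0,0, 0,1,0,0,0,0]' >/dev/null
cat > chk.py <<'E'
from h import *
import sys
n=np.array([-.9472,-.3206,0]);A=np.array([.581,-.008,0])
for c in('scene','top'):
    im=camera(c);cv2.imwrite(f'pics/chk_{c}{sys.argv[1]}.png',im[:,:,::-1])
    for d in cut_out(c,'brush')[:2]: 
        ys,xs=np.nonzero(d['region']);print(c,round(d['conf'],2),np.round(d['bbox'],1),xs.mean().round(1),ys.mean().round(1))
    S=A+.085*n;print(' expected head c',proj(c,S+[0,0,.051+.035]).round(1),'bottom',proj(c,S+[0,0,.051]).round(1),'loop top',proj(c,S+[0,0,.221]).round(1))
print(get_obs()['time'],get_obs()['position'])
E
python3 chk.py 1
```

```text
ft_force: [0.5, -0.2, 0.3]
grip_width: 0.0718
scene 0.74 [307.1 191.7 331.3 269.8] 320.3 231.2
scene 0.44 [252.4 189.1 364.8 339.4] 301.3 278.0
 expected head c [316.3 250.9] bottom [316.5 263.3] loop top [315.7 196.3]
 expected head c [339.2 276.3] bottom [338.6 278.3] loop top [341.8 267.1]
19.1333 [ 0.5993 -0.3363  0.4026]
```

```bash
python3 chk.py 2; python3 - <<'E'
from h import *
a=cv2.imread('pics/t4.png');b=cv2.imread('pics/chk_top1.png');c=cv2.imread('pics/chk_top2.png')
n=np.array([-.9472,-.3206,0]);A=np.array([.581,-.008,0])
for k in range(1,5):
    th=np.radians(198.7+72*k);p=A+.104*np.array([np.cos(th),np.sin(th),0])+[0,0,.221];u,v=np.round(proj('top',p)).astype(int)
    t=a[v-9:v+10,u-9:u+10];r=cv2.matchTemplate(b[v-16:v+17,u-16:u+17],t,cv2.TM_CCOEFF_NORMED);_,s,_,l=cv2.minMaxLoc(r);print('tip',k,(u,v),'shift',l[0]-7,l[1]-7,round(s,3))
for im in(b,c):
    h=cv2.cvtColor(im,cv2.COLOR_BGR2HSV);m=(h[:,:,0]>45)&(h[:,:,0]<80)&(h[:,:,1]>110);m[:220]=0;m[330:]=0;m[:,:290]=0;m[:,390:]=0
    ys,xs=np.nonzero(m);print('green',len(xs),xs.mean(),ys.mean(),xs.min(),xs.max(),ys.min(),ys.max())
s1=cv2.imread('pics/chk_scene1.png').astype(int);s2=cv2.imread('pics/chk_scene2.png').astype(int);print('scene diff near brush',np.abs(s1-s2)[180:340,235:375].max())
for nm,p in[('thermos',0),('jar',0),('mate',0),('tin',0),('bowl',0)]: print(nm,[np.round(d['bbox']) for d in cut_out('scene',nm)[:1]])
E
```

```text
scene 0.95 [309.2 192.3 337.  268. ] 321.3 231.8
 expected head c [316.3 250.9] bottom [316.5 263.3] loop top [315.7 196.3]
top 0.63 [346.1 261.8 354.4 273.1] 349.9 266.0
top 0.38 [281.9 175.6 379.4 271.4] 325.4 232.7
 expected head c [339.2 276.3] bottom [338.6 278.3] loop top [341.8 267.1]
19.3333 [ 0.5995 -0.3359  0.4039]
tip 1 (np.int64(382), np.int64(224)) shift 0 0 0.997
tip 2 (np.int64(343), np.int64(175)) shift 0 0 0.997
tip 3 (np.int64(283), np.int64(194)) shift 0 0 0.994
tip 4 (np.int64(282), np.int64(257)) shift -6 0 0.598
green 2 351.5 263.5 351 352 263 264
green 25 349.64 265.28 346 352 263 267
scene diff near brush 144
thermos [array([460., 230., 530., 349.])]
jar [array([204., 175., 247., 233.])]
mate [array([166., 228., 205., 275.])]
tin [array([257., 360., 315., 447.])]
bowl [array([138., 316., 200., 367.])]
```

The rotor has not moved and the neighbours are undisturbed, but the brush may still be swinging. I back off further and let it settle.

```bash

python3 -m inch '[-0.5,0.5,0,0,0,0, -1,1,0,0,0,0, -1,1,0,0,0,0, -1,1,0,0,0,0]' >/dev/null
python3 -m inch '[-0.5,0.5,0,0,0,0, -1,1,0,0,0,0, -1,1,0,0,0,0, -1,1,0,0,0,0]' >/dev/null
for k in 1; do python3 -m inch '[0,0,0,0,0,0, 0,0,0,0,0,0, 0,0,0,0,0,0, 0,0,0,0,0,0, 0,0,0,0,0,0, 0,0,0,0,0,0, 0,0,0,0,0,0, 0,0,0,0,0,0, 0,0,0,0,0,0, 0,0,0,0,0,0, 0,0,0,0,0,0, 0,0,0,0,0,0]' >/dev/null; done
cat > st.py <<'E'
from h import *
def g(im,l,t,r,b):
    h=cv2.cvtColor(im,cv2.COLOR_RGB2HSV)[t:b,l:r];m=(h[:,:,0]>45)&(h[:,:,0]<80)&(h[:,:,1]>110);ys,xs=np.nonzero(m);return len(xs),(xs.mean()+l).round(2),(ys.mean()+t).round(2),xs.min()+l,xs.max()+l,ys.min()+t,ys.max()+t
p=None
for i in range(6):
    s=camera('scene');t=camera('top');print(get_obs()['time'],'scene',*g(s,295,180,350,290),'top',*g(t,300,235,380,320),'diff',None if p is None else np.abs(s.astype(int)-p)[180:290,295:350].max());p=s.astype(int)
E
python3 st.py
```

```text
21.35 scene 769 319.93 227.44 305 332 192 268 top 114 339.91 269.61 329 352 263 285 diff None
21.45 scene 766 319.91 227.45 305 331 192 268 top 104 340.02 269.16 329 352 264 275 diff 45
21.55 scene 753 319.85 226.99 305 331 192 268 top 118 340.42 269.39 329 352 264 285 diff 93
21.65 scene 740 319.74 227.16 305 331 192 268 top 122 340.73 269.67 329 352 264 286 diff 114
21.75 scene 736 319.64 227.06 305 331 192 268 top 120 341.38 269.12 329 352 263 285 diff 62
21.85 scene 744 319.81 226.86 305 331 192 268 top 114 341.03 269.07 329 352 263 277 diff 85
```

```bash

for k in 1 2 3 4 5; do python3 -m inch '[0,0,0,0,0,0, 0,0,0,0,0,0, 0,0,0,0,0,0, 0,0,0,0,0,0, 0,0,0,0,0,0, 0,0,0,0,0,0, 0,0,0,0,0,0, 0,0,0,0,0,0, 0,0,0,0,0,0, 0,0,0,0,0,0, 0,0,0,0,0,0, 0,0,0,0,0,0, 0,0,0,0,0,0, 0,0,0,0,0,0, 0,0,0,0,0,0, 0,0,0,0,0,0, 0,0,0,0,0,0, 0,0,0,0,0,0, 0,0,0,0,0,0]' >/dev/null; done
python3 st.py
```

```text
29.8667 scene 757 319.92 227.14 305 331 192 268 top 113 340.49 269.08 329 352 264 285 diff None
29.9667 scene 761 319.86 227.22 305 331 192 268 top 111 341.07 269.21 329 352 263 281 diff 38
30.0667 scene 752 319.84 227.02 305 331 192 268 top 112 341.0 269.04 330 352 264 286 diff 60
30.1667 scene 744 319.73 226.91 305 331 192 268 top 112 341.28 268.91 329 352 263 280 diff 95
30.2667 scene 744 319.81 226.84 305 331 192 268 top 114 340.73 269.48 329 352 264 288 diff 47
30.3667 scene 749 319.82 226.99 305 331 192 268 top 111 340.42 269.37 329 352 264 283 diff 60
```

```bash
python3 - <<'E'
from h import *
S=[camera('scene').astype(int) for _ in range(6)]
for n,(l,t,r,b) in dict(brush=(300,185,338,275),jar=(200,170,250,235),tin=(255,355,320,450)).items(): print(n,[(np.abs(x-y)[t:b,l:r].max(),round(np.abs(x-y)[t:b,l:r].mean(),2)) for x,y in zip(S,S[1:])])
E
```

```text
brush [(np.int64(54), np.float64(1.09)), (np.int64(41), np.float64(0.93)), (np.int64(25), np.float64(0.73)), (np.int64(31), np.float64(0.84)), (np.int64(43), np.float64(0.93))]
jar [(np.int64(3), np.float64(0.47)), (np.int64(3), np.float64(0.49)), (np.int64(4), np.float64(0.49)), (np.int64(4), np.float64(0.48)), (np.int64(4), np.float64(0.49))]
tin [(np.int64(5), np.float64(0.6)), (np.int64(5), np.float64(0.61)), (np.int64(5), np.float64(0.61)), (np.int64(5), np.float64(0.61)), (np.int64(5), np.float64(0.6))]
```

A sub-pixel residual swing remains. There is time to spare, so I wait some more and then hand in.

```bash

for k in 1 2 3 4 5 6 7 8 9; do python3 -m inch '[0,0,0,0,0,0, 0,0,0,0,0,0, 0,0,0,0,0,0, 0,0,0,0,0,0, 0,0,0,0,0,0, 0,0,0,0,0,0, 0,0,0,0,0,0, 0,0,0,0,0,0, 0,0,0,0,0,0, 0,0,0,0,0,0, 0,0,0,0,0,0, 0,0,0,0,0,0, 0,0,0,0,0,0, 0,0,0,0,0,0, 0,0,0,0,0,0, 0,0,0,0,0,0, 0,0,0,0,0,0, 0,0,0,0,0,0, 0,0,0,0,0,0]' >/dev/null; done
python3 - <<'E'
from h import *
S=[camera('scene').astype(int) for _ in range(5)];print(get_obs()['time'],[(np.abs(x-y)[185:275,300:338].max(),round(np.abs(x-y)[185:275,300:338].mean(),2)) for x,y in zip(S,S[1:])])
E
```

```text
45.1667 [(np.int64(44), np.float64(0.79)), (np.int64(47), np.float64(0.77)), (np.int64(5), np.float64(0.67)), (np.int64(12), np.float64(0.7))]
```

```bash
python3 -c "
from rig import *
print(hand_in())"
```

```text
the job is handed in; nothing more can be done
None
```

I turned the carousel so its bare hook sits over the orange mark, within about 1° by my measurements, then hung the green brush on it by its loop. It was handed in at about 45 s with the arm clear. In the last images the brush was almost still, with a barely visible swing left, and the thermos, jar, mate, tin and bowl were where they started.

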